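Pack a short tin from the gravity rack into the ration carton

ROBOT

A 6-joint arm with a two-finger parallel gripper is mounted at the origin on the work surface. World frame = base frame: x ahead of the robot, y to its left, z up, the work surface at z = 0. Lengths are in m, angles in rad, forces in N, time in s.
With the tool pointing down it reaches from about 0.375 to 0.9 m from the base axis. Payload 3.1 kg.
Tool frame: the origin (TCP) lies between the finger pads; the fingertips stand robot.tip_extent ahead of it and the grasp point (between the pads) lies 3 mm ahead of it (robot.tip_extent is the distance from the TCP to the fingertips, in m); z points along the fingers, x is the direction in which the jaws open and shut, and the axes are right-handed (so a half turn about z gives the same grasp; the last joint's range is limited). The gripper opens to 87 mm and grips with 3 to 60 N. Pads are 19 mm wide; open, the fingers measure 117 mm over their backs; the gripper's body (75 mm by 190 mm) begins 51 mm behind the grasp point.
Start: joints at [-1.349, 0.527, 1.433, -0, 1.181, -0.178], TCP at [0.244, -0.575, 0.245] pointing down, gripper open.
Joint ranges: [-3.08, 3.08], [-0.75, 2.2], [0.22, 2.44], [-1.43, 4.57], [0, 2.65], [-2.85, 2.85]. Speed limits (rad/s): [2.79, 2.79, 3.14, 3.14, 3.14, 3.14].

INTERFACE

Orientations are given as a unit quaternion [x, y, z, w].
In Python, from rig import robot, cams gives the robot as it stands.
- The arm moves only by the tool carry_out, never from a script. Its argument "steps" is a list of rows, each a list of 3 entries, a list of its own where there are three numbers: the shift along the world's x, y, z in cm, then the turn about the world's z in degrees, then the closure, from 0 (fully open) to 1 (shut). In form: [[[dx, dy, dz], spin, fingers], ...]. A call has 1 to 10 rows; each row shifts and turns the pose as measured when the row begins; what a row does not reach is not made up. A row lasts 1/10 s, in which the tool goes at most 50 mm and 8.59 degrees, less where a joint would pass 70% of its speed; a pose out of reach is approached as far as the arm can. A call with a gripper value outside its range is refused whole. The fingers move at their own pace and stop on an object; "squeeze" is the grip in N (left out, the last holds). Time passes only in rows, so rows that do not move let the fingers close. It gives the time, the measured TCP pose, the force and the opening at its end, in the units of the state.
- robot.get_obs(): the state, without advancing time (a new reading comes with each control period).
- cams.camera(name): name is "scene" or "side" or "wrist"; returns a dict with "pixels" (384x512x3 uint8, red, green, blue), "fx", "fy", "cx", "cy" (pixels), "k1" (the pictures are not rectified: a ray, as slopes to the right and down, at radius r is drawn at 1 + k1 r^2 times it, then the intrinsics apply), "eye" and "rotation" of the camera in the world. Camera axes: x right, y up, looking along -z (the intrinsics and any distortion apply to the point x, -y, -z); pixel columns grow to the right and rows downward; lengths in m; the calibration is good to about 2 mm. A picture is of the moment at which its call begins. There is no depth.
- robot.hand_in(): hands the job in, once; it reports no verdict.
The state is a dict: "time": time; "q": joint angles; "joint_velocities": joint speeds; "joint_torque": joint torques, N m; "position": TCP position; "tool_rot": TCP orientation; "ft_force": force on the tool from outside, world axes, zero at the start; "moment": the same for the moment, N m; "grip_width": finger opening in m.
Only numpy, scipy, OpenCV 4.12 (cv2) and the standard library are available. Lean on these libraries where they do the work, as an engineer would, in place of code of your own. Each camera call takes 0.05 s, during which the arm holds its last target. There are 200 camera calls.

TASK

Take the front tin from the sloped rack lane that holds the short tins and lay it on its side in the empty middle cell of the ration carton: lower it to the cell floor before letting go, do not drop it in. Take only that one, so that the tins behind it roll forward and the next one rests against the lane's front lip.

Things in the scene. Friction and masses are not known exactly. Their poses are not given: they have to be found in the camera images.
- tin1: Front tin of the short-tin lane, the one to take: steel with a white band, 52 mm diameter, 48 mm long, 75-155 g, lying against the lane's lip. Origin at its centre, 61 mm above the table; y along the tin, level and across the lane; x and z turn as it rolls. Both flat ends are free for a finger: no walls there, and the track (34 mm) is narrower than the tin. Tins in the other lane are 75 mm long.
- tin2: Second tin of that lane, same shape, touching the front tin from behind (centre 52 mm farther up the track). It rolls down by itself into the front place when the front tin is lifted out. A third tin lies behind it.
- lane_front (a point): Front place of the short-tin lane (fixed): centre of a tin resting against the lip, 61 mm above the table. x points level uphill, away from the robot within 7 degrees; y across the lane; z up. The aluminium track rises 8 degrees along +x; lip 20 mm high; side guides 23 mm high begin 32 mm behind this point. Tops of the second and third tins are 7 and 15 mm above the front one's.
- cell (a point): Floor centre of the empty middle cell of the open cardboard carton (fixed), 4 mm above the table. Cell 73 mm along x, 142 mm along y inside; carton walls and dividers 4 mm thick, top 45 mm above the table. x away from the robot within 12 degrees, z up. A tin lying in it has its centre 26 mm above this point. Nearer cell: a long tin, top at 56 mm; farther cell: a white packet, top at 54 mm.
Not all that is in view belongs to the job. Leave any yellow look-alike of the tin1 alone.

How it is judged:
On the way, in this order (a step that is already met when the one before it is completed fails the run):
1. the front tin is held by the fingers and lifted more than 60 mm above its place in the lane (contact force between the fingers and tin1 above 0.5 N and z of tin1 in the frame of lane_front above 0.06 m), for 0.05 s.
2. the tin, still held, is down in the middle cell, lying, its underside less than 15 mm above the floor (contact force between the fingers and tin1 above 0.5 N and x of tin1 in the frame of cell between -0.018 and 0.018 m and y of tin1 in the frame of cell between -0.052 and 0.052 m and z of tin1 in the frame of cell between 0.018 and 0.041 m and angle between tin1's own y axis and vertical between 1.35 and 1.8 rad), for 0.05 s.
At the end, for the whole second after the job is handed in: The front tin lies on its side (axis within about 12 degrees of level) on the floor of the carton's middle cell, its underside within 8 mm of the floor, released and at rest (below 0.03 m/s); the second tin is at rest with its centre within 12 mm of the front place of the lane (x of tin1 in the frame of cell between -0.018 and 0.018 m and y of tin1 in the frame of cell between -0.052 and 0.052 m and z of tin1 in the frame of cell between 0.018 and 0.034 m and angle between tin1's own y axis and vertical between 1.35 and 1.8 rad and linear speed of each of tin1, tin2 below 0.03 m/s and distance between tin2 and lane_front below 0.012 m); the robot touches nothing.
It fails at once if the second tin is taken too: lifted more than 40 mm above the front place or moved more than 100 mm from it (z of tin2 in the frame of lane_front above 0.04 m or distance between tin2 and lane_front above 0.1 m).
It also fails if it takes over 38 s, if anything falls off the work surface, if the arm or the gripper's body presses on something with over 40 N, if the wrist force passes 120 N, or if a joint passes its speed limit or range.

## Working session

There is one attempt and no reset: what is moved stays moved. The work goes in short steps, Python scripts to look and compute and a tool call to move; the robot and the scene stay as the last step left them, time stands still between calls to the robot, and variables do not carry over. Pictures are saved under pics/ and viewed, about 8 in all and at most 12, crops included, and the job is handed in when it is done.

Besides the shell and the picture viewer there is one more tool, called by a JSON object that holds its "name" and its "arguments", one argument or row to a line. carry_out: Moves the arm, as the interface text tells. Its arguments: {"type":"object","properties":{"steps":{"type":"array"},"squeeze":{"type":"number"}},"required":["steps"]}

```bash
mkdir -p pics; cat > h.py <<'E'
import numpy as np, cv2
from rig import robot, cams
def ray(c,u,v):
    d=np.array([(u-c["cx"])/c["fx"],(v-c["cy"])/c["fy"]]);s=d.copy()
    for _ in range(20): s=d/(1+c["k1"]*(s@s))
    return np.array(c["eye"]),np.array(c["rotation"])@np.array([s[0],-s[1],-1])
def onz(c,u,v,z):
    e,r=ray(c,u,v); return e+r*(z-e[2])/r[2]
def save(c,n): cv2.imwrite("pics/"+n,c["pixels"][:,:,::-1])
def proj(c,p):
    q=np.array(c["rotation"]).T@(np.array(p)-c["eye"]);s=np.array([q[0],-q[1]])/-q[2]
    s=s*(1+c["k1"]*(s@s));return s*[c["fx"],c["fy"]]+[c["cx"],c["cy"]]
E
python3 - <<'E'
from h import *
im=[]
for n in("scene","side"):
    c=cams.camera(n);save(c,n+".png");print(n,c["eye"],c["rotation"],c["fx"],c["k1"])
o=robot.get_obs();print(o,robot.tip_extent)
E
```

```text
scene [ 1.08970274 -0.26029639  0.90987278] [0.29831875 0.17555867 0.49054728 0.79971773] 399.2373786177248 -0.08976918689900519
side [ 0.43418113 -0.51829534  0.57022227] [ 0.43023003 -0.01384257 -0.03221317  0.90203814] 351.8886546739639 0.0031648570049775857
{'time': 0.1, 'q': array([-1.34850457e+00,  5.28380590e-01,  1.43376458e+00, -2.50683941e-05,
        1.18140785e+00, -1.78478914e-01]), 'joint_velocities': array([-4.95532435e-06, -2.58709128e-03, -2.26521398e-03,  1.15602492e-03,
        2.59726353e-04, -1.11292284e-05]), 'joint_torque': array([-1.18765797e-04, -4.40984738e+01, -1.77151108e+01,  6.34337612e-02,
        5.34259994e-02, -5.26861106e-05]), 'position': array([ 0.24372523, -0.57485115,  0.24366796]), 'tool_rot': array([ 8.33707235e-01, -5.52205836e-01, -7.16125108e-04, -6.69372543e-04]), 'ft_force': array([-0.13209248,  0.83563791,  0.00963633]), 'moment': array([-0.01688379,  0.00502381, -0.00798561]), 'grip_width': 0.08714429125720766} 0.022
```

View pics/scene.png

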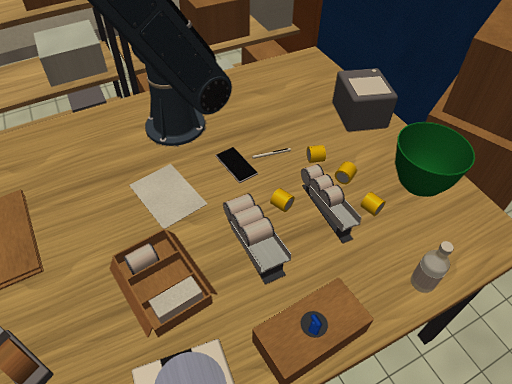

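View pics/side.png

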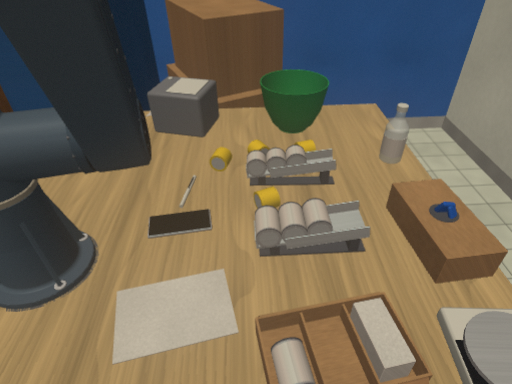

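The scene view shows two lanes, with front tins at about (313,175) and (238,207), and the carton at about (165,280) with its empty middle cell. The far lane looks like the short one, which I'll check by measuring. I'll enlarge both views.

```bash
sed -i 's/^from rig.*/&\nfrom scipy.spatial.transform import Rotation as R/; s/np.array(c\["rotation"\])/R.from_quat(c["rotation"]).as_matrix()/' h.py
python3 - <<'E'
from h import *
s=cams.camera("scene");d=cams.camera("side")
def crop(c,x,y,w,h,k=5): return cv2.resize(c["pixels"][y:y+h,x:x+w,::-1],None,fx=k,fy=k,interpolation=cv2.INTER_CUBIC)
A=crop(s,295,155,80,58);B=crop(d,240,135,80,58)
C=crop(s,105,225,114,116,3.5);D=crop(d,245,290,114,94,3.5)
out=np.zeros((600,800,3),np.uint8)
def put(i,x,y):
    h,w=i.shape[:2];h=min(h,600-y);w=min(w,800-x);out[y:y+h,x:x+w]=i[:h,:w]
put(A,0,0);put(B,400,0);put(crop(s,105,225,130,116,2.7),0,290);put(crop(d,245,290,185,94,2.15),400,290)
cv2.imwrite("pics/crop1.png",out)
# lengths check: top points of tins
for n,c,ps in(("scene",s,[(302,172),(324,167),(224,206),(255,200)]),("side",d,[(256,160),(267,220)])):
    for p in ps: print(n,p,onz(c,*p,.075).round(3))
E
```

```text
scene (302, 172) [0.453 0.235 0.075]
scene (324, 167) [0.465 0.303 0.075]
scene (224, 206) [ 0.467 -0.018  0.075]
scene (255, 200) [0.485 0.065 0.075]
side (256, 160) [0.463 0.254 0.075]
side (267, 220) [0.475 0.022 0.075]
```

View pics/crop1.png

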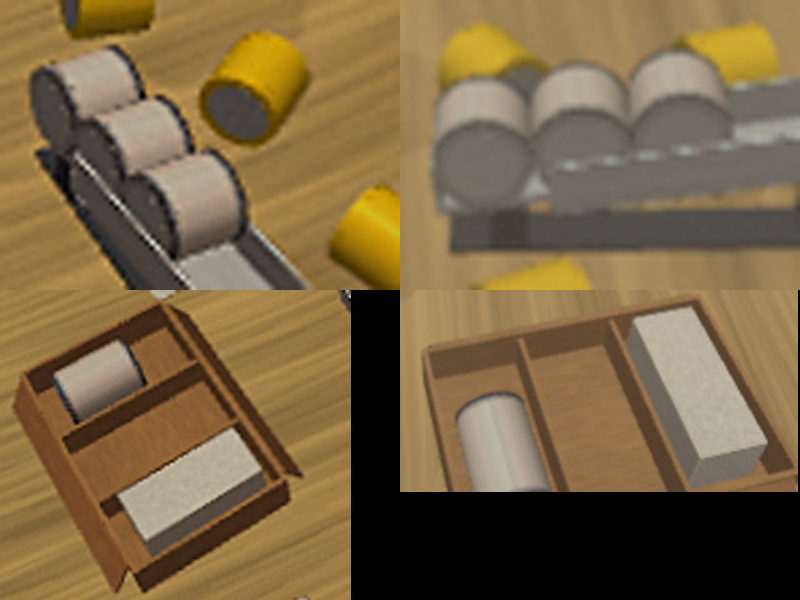

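The upper-left crop confirms the far lane holds the short tins. Next I'll triangulate the near end face of the front tin and the divider corners of the cell.

```bash
python3 - <<'E'
from h import *
s=cams.camera("scene");d=cams.camera("side")
def tri(a,b):
    e,r=ray(s,*a);f,t=ray(d,*b)
    k=np.linalg.lstsq(np.c_[r,-t],f-e,rcond=None)[0];p,q=e+r*k[0],f+t*k[1];return ((p+q)/2).round(4),np.linalg.norm(p-q).round(4)
for n,a,b in(("t1 near face",(306,177),(257,168)),("t2 near face",(315.2,187.4),(276.6,165)),("t3",(326.5,197),(295.5,161.5))): print(n,tri(a,b))
for n,c,u in(("ndiv s -y",s,(129.8,279.4)),("ndiv s +y",s,(179,252.8)),("fdiv s -y",s,(143,303.5)),("fdiv s +y",s,(192,276)),("ndiv d +y",d,(300.8,314.2)),("fdiv d +y",d,(343.6,304.9))): print(n,onz(c,*u,.045).round(4))
print(R.from_quat(robot.get_obs()["tool_rot"]).as_matrix().round(3))
w=cams.camera("wrist");print(w["eye"],R.from_quat(w["rotation"]).as_matrix().round(2))
E
```

```text
t1 near face (array([0.4642, 0.2432, 0.0585]), np.float64(0.0025))
t2 near face (array([0.5152, 0.241 , 0.0664]), np.float64(0.0017))
t3 (array([0.5641, 0.245 , 0.073 ]), np.float64(0.0034))
ndiv s -y [ 0.5489 -0.308   0.045 ]
ndiv s +y [ 0.531  -0.1741  0.045 ]
fdiv s -y [ 0.6235 -0.2981  0.045 ]
fdiv s +y [ 0.6071 -0.169   0.045 ]
ndiv d +y [ 0.5165 -0.1838  0.045 ]
fdiv d +y [ 0.5929 -0.171   0.045 ]
[[ 0.39  -0.921 -0.   ]
 [-0.921 -0.39   0.001]
 [-0.001 -0.    -1.   ]]
[ 0.31504838 -0.5464007   0.38469343] [[ 0.39  0.88  0.26]
 [-0.92  0.37  0.11]
 [ 0.   -0.28  0.96]]
```

Measured so far:
- **Tin1:** centre about (0.464, 0.267), with the triangulated height close to the expected 61 mm.
- **Cell:** about (0.57, -0.24).

I'll stop above the carton on the way for a close look.

{"name": "carry_out", "arguments": {
  "steps": [
    [[3.26,3.35,0],-2.3,0],
    [[3.26,3.35,0],-2.3,0],
    [[3.26,3.35,0],-2.3,0],
    [[3.26,3.35,0],-2.3,0],
    [[3.26,3.35,0],-2.3,0],
    [[3.26,3.35,0],-2.3,0],
    [[3.26,3.35,0],-2.3,0],
    [[3.26,3.35,0],-2.3,0],
    [[3.26,3.35,0],-2.3,0],
    [[3.26,3.35,0],-2.3,0]
  ]
}}

```text
time: 1.35
position: [0.5754, -0.2342, 0.2451]
tool_rot: [-0.696, 0.718, -0.002, -0.002]
ft_force: [1.3, -1.1, -0.2]
grip_width: 0.0871
```

{"name": "carry_out", "arguments": {
  "steps": [
    [[0,0,0],0,0],
    [[0,0,0],0,0]
  ]
}}

```text
time: 1.55
position: [0.5794, -0.2285, 0.245]
tool_rot: [-0.699, 0.715, -0.003, -0.001]
ft_force: [0.7, 0.3, -0.6]
grip_width: 0.0867
```

```bash
python3 - <<'E'
from h import *
w=cams.camera("wrist");save(w,"w1.png");o=robot.get_obs();print(o["position"],R.from_quat(o["tool_rot"]).as_matrix().round(3))
s=cams.camera("scene")
for p in((345,172),(316,153)):print(onz(s,*p,.026))
E
```

```text
[ 0.57925093 -0.22848075  0.24502484] [[-0.023 -1.     0.002]
 [-1.     0.023 -0.005]
 [ 0.005 -0.002 -1.   ]]
[0.47501321 0.38276065 0.026     ]
[0.36446975 0.34827059 0.026     ]
```

View pics/w1.png

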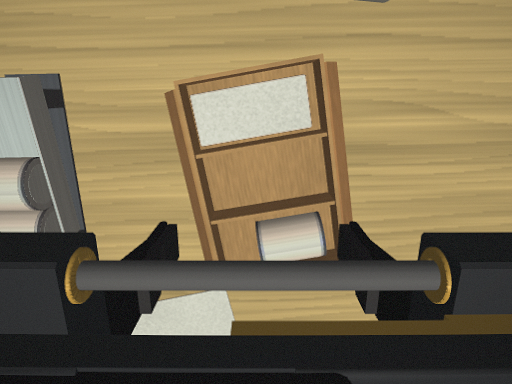

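The wrist view shows the middle cell. Its rim corners are near (198,158), (327,137), (335,204) and (212,222), and it is rotated slightly.

```bash
python3 - <<'E'
from h import *
w=cams.camera("wrist")
P=[onz(w,*p,.045) for p in((198,158),(327,137),(335,204),(212,222))]
print(np.round(P,4));c=np.mean(P,0);print("c",c)
print("len",[np.linalg.norm(P[i]-P[i-3]) for i in range(4)])
y=(P[0]+P[3]-P[1]-P[2]);print("yaw of y",np.degrees(np.arctan2(-y[0],y[1])))
cv2.imwrite("pics/w1c.png",cv2.resize(w["pixels"][120:240,180:350,::-1],None,fx=4.5,fy=4.5,interpolation=cv2.INTER_CUBIC))
E
```

```text
[[ 0.5929 -0.1686  0.045 ]
 [ 0.6116 -0.3046  0.045 ]
 [ 0.5376 -0.316   0.045 ]
 [ 0.52   -0.1788  0.045 ]]
c [ 0.56551387 -0.24200091  0.045     ]
len [np.float64(0.13728117105568294), np.float64(0.07490924115961134), np.float64(0.13825611883185965), np.float64(0.07365479414446394)]
yaw of y 7.577446330466022
```

View pics/w1c.png

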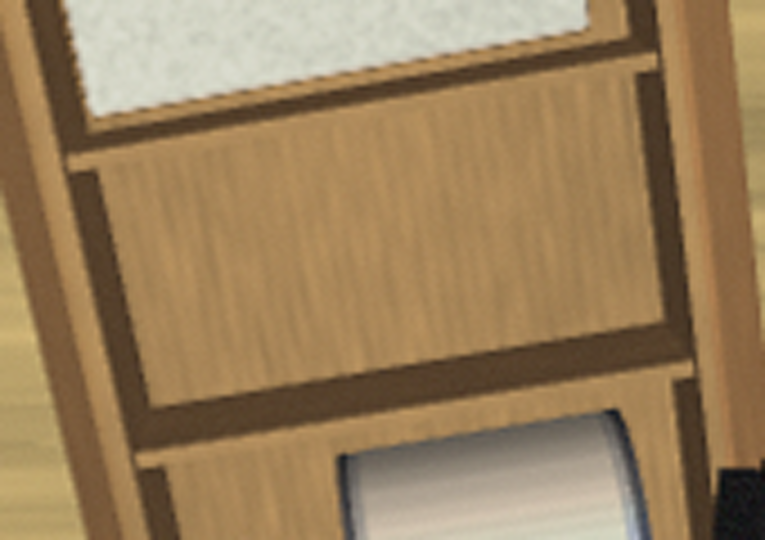

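The crop matches the given 73 × 142 mm cell, with centre about (0.567, -0.242) and yaw about +7.7°. Now to the lane.

{"name": "carry_out", "arguments": {
  "steps": [
    [[-1.15,4.8,0],0,0],
    [[-1.15,4.8,0],0,0],
    [[-1.15,4.8,0],0,0],
    [[-1.15,4.8,0],0,0],
    [[-1.15,4.8,0],0,0],
    [[-1.15,4.8,0],0,0],
    [[-1.15,4.8,0],0,0],
    [[-1.15,4.8,0],0,0],
    [[-1.15,4.8,0],0,0],
    [[-1.15,4.8,0],0,0]
  ]
}}

```text
time: 2.7
position: [0.4578, 0.2404, 0.2469]
tool_rot: [-0.683, 0.731, -0.008, -0.001]
ft_force: [1.0, 0.4, 0.4]
grip_width: 0.0868
```

{"name": "carry_out", "arguments": {
  "steps": [
    [[0,0,0],0,0],
    [[0,0,0],0,0]
  ]
}}

```text
time: 2.9
position: [0.456, 0.2434, 0.2473]
tool_rot: [-0.685, 0.729, -0.007, -0.0]
ft_force: [0.7, 0.3, 0.8]
grip_width: 0.0871
```

```bash
python3 - <<'E'
from h import *
w=cams.camera("wrist");o=robot.get_obs();print(o["position"],R.from_quat(o["tool_rot"]).as_matrix().round(3))
print("tin1 expected px",proj(w,[.464,.267,.061]))
u,v=proj(w,[.49,.267,.061]).astype(int);x,y=max(u-90,0),max(v-80,0);print("crop origin",x,y)
cv2.imwrite("pics/w2.png",cv2.resize(w["pixels"][y:y+135,x:x+180,::-1],None,fx=4.4,fy=4.4,interpolation=cv2.INTER_CUBIC))
E
```

```text
[0.45605643 0.24311007 0.24732811] [[-0.064 -0.998  0.009]
 [-0.998  0.064 -0.011]
 [ 0.01  -0.01  -1.   ]]
tin1 expected px [231.43504025 168.03549571]
crop origin 139 62
```

View pics/w2.png

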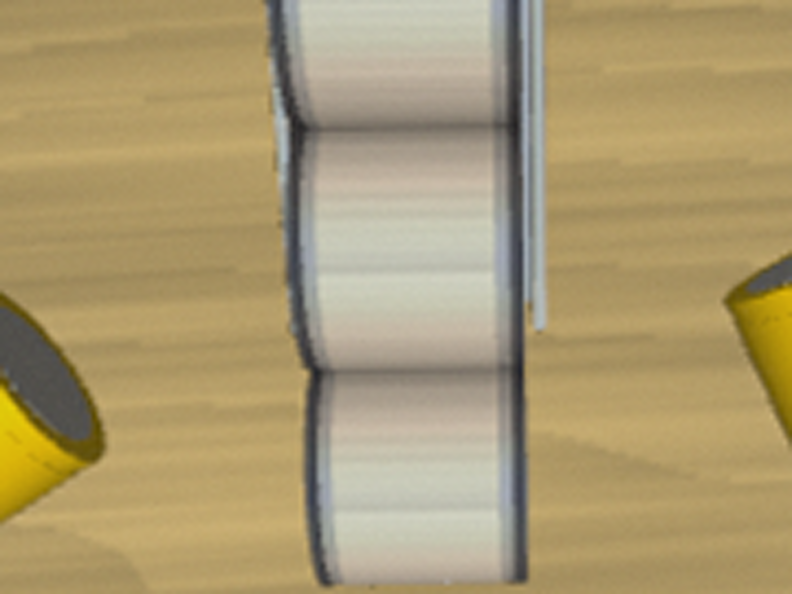

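The crop shows tin1, with the seam to tin2 at row ≈146 (crop row 370) spanning cols ≈211–257.5 and the front silhouette edge at row ≈194. The yellow tins are clear of both sides.

```bash
python3 - <<'E'
from h import *
w=cams.camera("wrist")
f=lambda x,y:(139+x/4.4,62+y/4.4)
def rep(n,L,Rr,z):
    a,b=onz(w,*f(*L),z),onz(w,*f(*Rr),z);d=a-b;print(n,a.round(4),b.round(4),"mid",((a+b)/2).round(4),"len",np.linalg.norm(d).round(4),"yaw",np.degrees(np.arctan2(-d[0],d[1])).round(2))
rep("seam12",(316,370),(522,370),.066);rep("seam23",(299,127),(519,124),.074)
# front silhouette: axis y-line at z=.061, tangent ray
e,r=ray(w,*f(425,582));r/=np.linalg.norm(r);v=r[[0,2]]/np.linalg.norm(r[[0,2]])
n=np.array([-v[1],v[0]]);n*=np.sign(n[0]);a=e[[0,2]]
p=a+n*.026;print("axis x from silhouette",p[0]+v[0]*(.061-p[1])/v[1])
# ridge ends
rep("ridge",(307,470),(526,470),.087)
o=robot.get_obs();print(o["position"],np.degrees(np.arctan2(*R.from_quat(o["tool_rot"]).as_matrix()[[1,0],0])))
E
```

```text
seam12 [0.4885 0.2849 0.066 ] [0.4854 0.2386 0.066 ] mid [0.487  0.2617 0.066 ] len 0.0464 yaw -3.75
seam23 [0.5408 0.2821 0.074 ] [0.5384 0.2359 0.074 ] mid [0.5396 0.259  0.074 ] len 0.0463 yaw -2.92
axis x from silhouette 0.4628237934582377
ridge [0.47  0.286 0.087] [0.4669 0.2391 0.087 ] mid [0.4685 0.2625 0.087 ] len 0.047 yaw -3.78
[0.456399   0.24245836 0.24726293] -93.71804637938992
```

Tin1 is at about (0.462, 0.264) with yaw about -3.6°, and the jaws already match that. I'll descend in stages.

{"name": "carry_out", "arguments": {
  "steps": [
    [[0.6,2.1,-1],0,0],
    [[0,0,-3],0,0],
    [[0,0,-3],0,0],
    [[0,0,-2],0,0],
    [[0,0,-1],0,0],
    [[0,0,0],0,0]
  ]
}}

```text
time: 3.6
position: [0.4699, 0.252, 0.146]
tool_rot: [-0.676, 0.737, -0.009, 0.002]
ft_force: [-0.3, 0.5, -0.1]
grip_width: 0.0868
```

{"name": "carry_out", "arguments": {
  "steps": [
    [[-0.8,1.2,0],1.2,0],
    [[0,0,0],0,0],
    [[0,0,0],0,0]
  ]
}}

```text
time: 3.9
position: [0.4636, 0.2637, 0.1481]
tool_rot: [-0.683, 0.73, -0.01, 0.004]
ft_force: [0.5, -0.4, -0.2]
grip_width: 0.0871
```

{"name": "carry_out", "arguments": {
  "steps": [
    [[0,0,-2],0,0],
    [[0,0,-1],0,0],
    [[0,0,0],0,0]
  ]
}}

```text
time: 4.2
position: [0.4653, 0.2652, 0.1204]
tool_rot: [-0.684, 0.73, -0.012, 0.007]
ft_force: [-0.6, 0.5, 0.0]
grip_width: 0.0871
```

{"name": "carry_out", "arguments": {
  "steps": [
    [[-0.3,-0.1,-2],0,0],
    [[-0.1,0,-1.5],0,0],
    [[-0.1,0,-1],0,0],
    [[0,0,-0.3],0,0],
    [[0,0,0],0,0],
    [[0,0,0],0,0]
  ]
}}

```text
time: 4.8
position: [0.4632, 0.2658, 0.0745]
tool_rot: [-0.684, 0.729, -0.013, 0.01]
ft_force: [2.3, -0.1, 0.3]
grip_width: 0.0871
```

```bash
python3 - <<'E'
from h import *
w=cams.camera("wrist");o=robot.get_obs();print(o["position"],o["ft_force"],R.from_quat(o["tool_rot"]).as_matrix().round(3))
d=cams.camera("side")
a=cv2.resize(w["pixels"],(440,330));b=cv2.resize(d["pixels"][110:220,200:350],(440,323))
cv2.imwrite("pics/g1.png",np.vstack([a[60:],b])[:,:,::-1])
E
```

```text
[0.4633158  0.26583554 0.07469589] [ 0.0078621  -0.32152267 -0.34761645] [[-0.063 -0.997  0.034]
 [-0.998  0.063 -0.005]
 [ 0.003 -0.034 -0.999]]
```

View pics/g1.png

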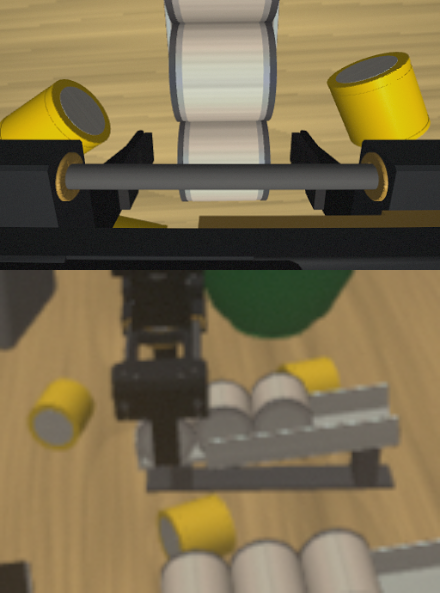

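Tin1 sits between the fingers, almost centred (gaps about 30 and 25 px in the picture). I'll lower 5 mm more and close.

{"name": "carry_out", "arguments": {
  "steps": [
    [[-0.1,-0.1,-0.6],0,0],
    [[0,0,0],0,0.4],
    [[0,0,0],0,1],
    [[0,0,0],0,1],
    [[0,0,0],0,1],
    [[0,0,0],0,1],
    [[0,0,0],0,1]
  ],
  "squeeze": 20
}}

```text
time: 5.6
position: [0.463, 0.2649, 0.0694]
tool_rot: [-0.684, 0.729, -0.014, 0.012]
ft_force: [-0.7, -0.6, 0.1]
grip_width: 0.048
```

{"name": "carry_out", "arguments": {
  "steps": [
    [[-0.1,0,1],0,1],
    [[-0.1,0,2],0,1],
    [[0,0,2.5],0,1],
    [[0,0,2.5],0,1],
    [[0,0,2.5],0,1],
    [[0,0,2.5],0,1],
    [[0,0,2],0,1],
    [[0,0,1],0,1],
    [[0,0,0],0,1],
    [[0,0,0],0,1]
  ]
}}

```text
time: 6.6
position: [0.4559, 0.2636, 0.2379]
tool_rot: [-0.684, 0.729, -0.013, 0.009]
ft_force: [0.2, -0.2, -0.9]
grip_width: 0.0478
```

```bash
python3 - <<'E'
from h import *
w=cams.camera("wrist");o=robot.get_obs();print(o["position"],o["ft_force"],o["grip_width"],R.from_quat(o["tool_rot"]).as_matrix().round(3))
d=cams.camera("side")
a=cv2.resize(w["pixels"],(440,330));b=cv2.resize(d["pixels"][70:190,200:350],(440,352))
cv2.imwrite("pics/g2.png",np.vstack([a[100:],b])[:,:,::-1])
E
```

```text
[0.45582321 0.2636408  0.2376392 ] [ 0.3158235   0.22439219 -1.75324475] 0.04787609930781505 [[-0.063 -0.998  0.031]
 [-0.998  0.063 -0.006]
 [ 0.004 -0.031 -1.   ]]
```

View pics/g2.png

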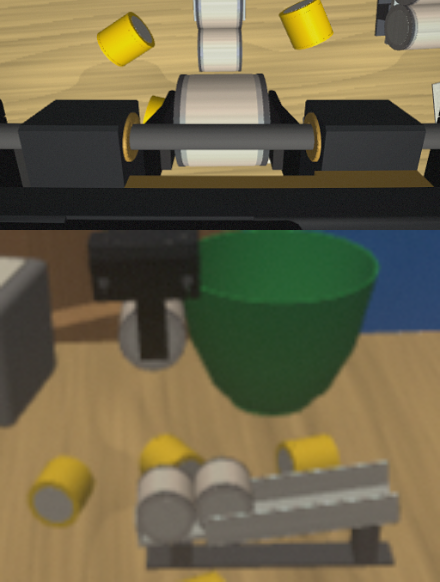

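The tin is held, tin2 has rolled against the lip and tin3 is behind it. I'll carry the tin to the cell.

{"name": "carry_out", "arguments": {
  "steps": [
    [[1.1,-3,0],1,1],
    [[1.1,-4.8,0],1.1,1],
    [[1.1,-4.8,0],1.1,1],
    [[1.1,-4.8,0],1.1,1],
    [[1.1,-4.8,0],1.1,1],
    [[1.1,-4.8,0],1.1,1],
    [[1.1,-4.8,0],1.1,1],
    [[1.1,-4.8,0],1.1,1],
    [[1.1,-4.8,0],1.1,1],
    [[1.1,-4.8,0],1.1,1]
  ]
}}

```text
time: 7.7
position: [0.559, -0.2038, 0.2242]
tool_rot: [0.757, -0.654, 0.001, -0.005]
ft_force: [1.5, 1.1, -0.7]
grip_width: 0.0479
```

{"name": "carry_out", "arguments": {
  "steps": [
    [[0,0,0],0,1],
    [[0,0,0],0,1]
  ]
}}

```text
time: 7.9
position: [0.5596, -0.2115, 0.2209]
tool_rot: [0.754, -0.657, 0.0, -0.004]
ft_force: [0.3, 0.3, -1.9]
grip_width: 0.0478
```

{"name": "carry_out", "arguments": {
  "steps": [
    [[0.8,-3,0],0,1],
    [[0,0,0],0,1],
    [[0,0,-3],0,1],
    [[0,0,-3],0,1],
    [[0,0,-3],0,1],
    [[0,0,0],0,1],
    [[0,0,0],0,1]
  ]
}}

```text
time: 8.6
position: [0.5647, -0.2314, 0.1248]
tool_rot: [0.756, -0.654, -0.006, -0.004]
ft_force: [0.2, -0.7, -1.5]
grip_width: 0.048
```

```bash
python3 - <<'E'
from h import *
w=cams.camera("wrist");o=robot.get_obs();print(o["position"],o["ft_force"],o["grip_width"],R.from_quat(o["tool_rot"]).as_matrix().round(3))
d=cams.camera("side");save(w,"p1w.png")
a=cv2.resize(w["pixels"],(512,384));b=d["pixels"][200:,180:]
b=cv2.resize(b,(512,512*184//332))
cv2.imwrite("pics/p1.png",np.vstack([a[:300],b])[:,:,::-1])
E
```

```text
[ 0.56424623 -0.2309991   0.12480556] [ 0.14784473  0.80324157 -0.75613627] 0.048029668442398483 [[ 0.144 -0.99  -0.004]
 [-0.989 -0.144  0.014]
 [-0.014  0.002 -1.   ]]
```

View pics/p1.png

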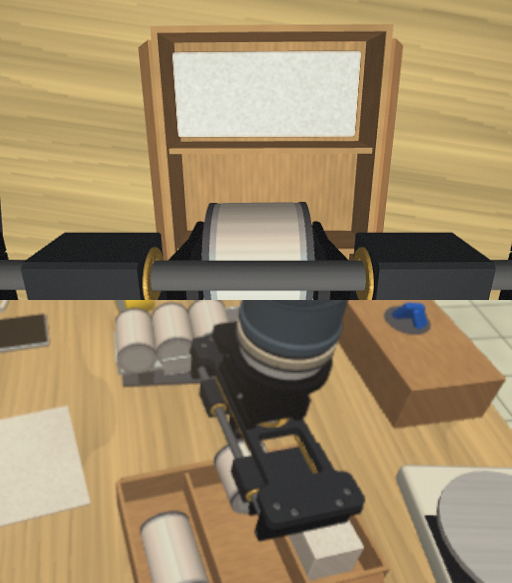

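The wrist view shows the tin parallel to the cell but about 1 cm too far toward +y. The far divider's front top edge runs from (170,153) to (372,153), so I'll recheck the target from it.

```bash
python3 - <<'E'
from h import *
w=cams.camera("wrist")
a,b=onz(w,170,153,.045),onz(w,372,153,.045);d=a-b;L=np.linalg.norm(d);u=d/L;n=np.array([u[1],-u[0],0])
print(a,b,L,np.degrees(np.arctan2(-d[0],d[1])),"centre",(a+b)/2-n*.0365)
E
```

```text
[ 0.59390569 -0.16659546  0.045     ] [ 0.61416299 -0.30348158  0.045     ] 0.1383769144174554 8.41790835059262 centre [ 0.56792757 -0.24038184  0.045     ]
```

Both fixes agree on a centre of about (0.568, -0.241).

{"name": "carry_out", "arguments": {
  "steps": [
    [[0.4,-1.0,0],0.5,1],
    [[0,0,0],0,1],
    [[0,0,-2],0,1],
    [[0,0,-2],0,1],
    [[0,0,0],0,1],
    [[0,0,0],0,1]
  ]
}}

```text
time: 9.35
position: [0.5747, -0.2476, 0.0931]
tool_rot: [0.759, -0.651, 0.004, -0.005]
ft_force: [0.5, 0.1, -0.4]
grip_width: 0.0476
```

{"name": "carry_out", "arguments": {
  "steps": [
    [[-0.6,0.6,0],0,1],
    [[0,0,0],0,1],
    [[0,0,-1],0,1],
    [[0,0,-1],0,1],
    [[0,0,0],0,1],
    [[0,0,0],0,1]
  ]
}}

```text
time: 9.95
position: [0.5695, -0.2419, 0.0748]
tool_rot: [0.759, -0.651, 0.007, -0.005]
ft_force: [-0.0, -1.0, -1.4]
grip_width: 0.0476
```

{"name": "carry_out", "arguments": {
  "steps": [
    [[-0.1,0,-1],0,1],
    [[0,0,-1],0,1],
    [[0,0,-0.6],0,1],
    [[0,0,0],0,1],
    [[0,0,0],0,1]
  ]
}}

```text
time: 10.45
position: [0.5682, -0.2419, 0.0454]
tool_rot: [0.759, -0.651, 0.006, -0.005]
ft_force: [0.3, 0.4, -1.0]
grip_width: 0.0478
```

{"name": "carry_out", "arguments": {
  "steps": [
    [[0,0,-0.3],0,1],
    [[0,0,-0.2],0,1],
    [[0,0,0],0,1]
  ]
}}

```text
time: 10.75
position: [0.5686, -0.2421, 0.0405]
tool_rot: [0.759, -0.651, 0.007, -0.005]
ft_force: [-0.3, -0.6, -0.6]
grip_width: 0.0479
```

{"name": "carry_out", "arguments": {
  "steps": [
    [[0,0,-0.15],0,1],
    [[0,0,0],0,1]
  ]
}}

```text
time: 10.95
position: [0.5688, -0.2422, 0.0392]
tool_rot: [0.759, -0.651, 0.007, -0.005]
ft_force: [-0.8, 0.7, -0.9]
grip_width: 0.0481
```

{"name": "carry_out", "arguments": {
  "steps": [
    [[0,0,-0.15],0,1],
    [[0,0,0],0,1]
  ]
}}

```text
time: 11.15
position: [0.5693, -0.2425, 0.039]
tool_rot: [0.759, -0.651, 0.008, -0.005]
ft_force: [0.4, -0.0, -1.4]
grip_width: 0.0478
```

{"name": "carry_out", "arguments": {
  "steps": [
    [[-0.05,0,-0.2],0,1],
    [[0,0,0],0,1]
  ]
}}

```text
time: 11.35
position: [0.5698, -0.2428, 0.0391]
tool_rot: [0.759, -0.651, 0.009, -0.006]
ft_force: [-1.0, -1.0, -1.5]
grip_width: 0.048
```

The descent stalled at 39 mm, close to the predicted floor contact at about 38.4 mm, so I'll release.

{"name": "carry_out", "arguments": {
  "steps": [
    [[0,0,0],0,0.4],
    [[0,0,0],0,0.25],
    [[0,0,0],0,0.25],
    [[0,0,0],0,0.25]
  ]
}}

```text
time: 11.75
position: [0.57, -0.243, 0.0389]
tool_rot: [0.759, -0.651, 0.009, -0.006]
ft_force: [0.3, 0.2, -0.4]
grip_width: 0.0635
```

{"name": "carry_out", "arguments": {
  "steps": [
    [[0,0,0.6],0,0.25],
    [[-0.1,0,1.5],0,0.25],
    [[-0.1,0,2.5],0,0.25],
    [[0,0,3],0,0.25],
    [[0,0,3],0,0.25],
    [[0,0,3],0,0.25],
    [[0,0,3],0,0.25],
    [[0,0,2],0,0.25],
    [[0,0,0],0,0.25],
    [[0,0,0],0,0.25]
  ]
}}

```text
time: 12.75
position: [0.5658, -0.242, 0.2404]
tool_rot: [0.759, -0.651, 0.012, -0.006]
ft_force: [-0.6, -0.0, -0.1]
grip_width: 0.0652
```

```bash
python3 - <<'E'
from h import *
w=cams.camera("wrist");o=robot.get_obs();print(o["position"],o["ft_force"],o["grip_width"])
d=cams.camera("scene");print("cell px",proj(w,[.568,-.241,.056]))
b=cv2.resize(d["pixels"][140:340,100:380],(512,366))
cv2.imwrite("pics/f1.png",np.vstack([w["pixels"][:230],b])[:,:,::-1])
E
```

```text
[ 0.56599464 -0.24208026  0.24028834] [-0.67272849  0.27627087  0.23033463] 0.06495640562045266
cell px [254.14250504 174.62661093]
```

View pics/f1.png

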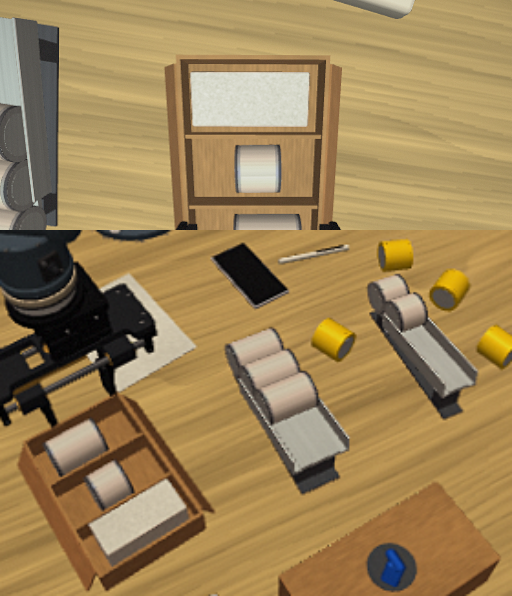

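The tin lies centred in the cell at about (258,168), the fingers are clear, and the lane holds two tins against its lip. I'll check that nothing moves over half a second, then hand in.

{"name": "carry_out", "arguments": {
  "steps": [
    [[0,0,0],0,0.25],
    [[0,0,0],0,0.25],
    [[0,0,0],0,0.25],
    [[0,0,0],0,0.25],
    [[0,0,0],0,0.25]
  ]
}}

```text
time: 13.35
position: [0.5635, -0.2406, 0.234]
tool_rot: [0.759, -0.651, 0.006, -0.005]
ft_force: [0.4, 0.0, 0.4]
grip_width: 0.0653
```

```bash
python3 - <<'E'
from h import *
import time
def m():
    c=cams.camera("scene")["pixels"].astype(int)
    return c
a=m(); [m() for _ in range(6)]; b=m()
for n,(x,y,w,h) in dict(cell=(140,255,60,60),lane=(295,160,60,60)).items(): print(n,abs(a-b)[y:y+h,x:x+w].max())
c=cams.camera("wrist")
for p in((258,168),):print(onz(c,*p,.056).round(3))
print(robot.hand_in())
E
```

```text
cell 8
lane 9
[ 0.573 -0.241  0.056]
the job is handed in; nothing more can be done
None
```

I took the front short tin from its lane, lowered it into the carton's middle cell, released it there and backed the gripper off. The job is handed in at about 14 s of the 38 s allowed; it gives no verdict.

- **Tin1 in the cell:** it lies on its side at about (0.573, -0.241). The cell centre I measured is (0.568, -0.241), so it is about 5 mm off in x, inside the 18 mm allowed. I did not measure its height after release. I let go when the descent stalled at a TCP height of 39 mm, where I had worked out floor contact at about 38.4 mm. The force reading showed no clear contact.
- **Tin2 in the lane:** pictures show it rolled forward against the lip with the third tin behind it. I did not measure its exact distance from the front place.
- **At rest:** between first and last scene pictures about 0.35 s apart, the cell and lane areas changed by at most 9 grey levels, which I took as noise.
- **Gripper:** it is about 0.2 m above the carton and touches nothing. The arm drifted a few millimetres while holding still (z from 0.240 to 0.234 m), well clear of everything.

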